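# Index the specimen turntable and hold a clip gaping over the label card

## Task

Turn the specimen turntable anticlockwise by its black knob post until it clicks home in its detent, with the white line at its rim meeting the red pointer and the card facing forward over it. Then squeeze the orange spring clip open, take it off its stand, and bring it upright and wide open astride the middle of the white card's top edge, one jaw well down on each side and neither jaw touching the card, so that a colleague can slip a label in. Finish while still holding the clip gaping there; leave the tray, the loose rock and the jar alone.

Things in the scene. Friction and masses are not known exactly. Their poses are not given: they have to be found in the camera images.
- indexer: Fixed round grey base, 200 mm across, 22 mm high, carrying the turntable. Origin on the work surface, on the turning axis; z up. A red pointer strip lies in its own -x direction, 152 mm from the axis; the detent's housing (40 mm high) in its +x direction, out to 180 mm. Its yaw varies.
- turntable (a joint): Angle of the turntable (rad), growing anticlockwise from above, range -0.1 to 1.45. Starts at 0 to 0.45 and stays where left (friction 0.07 N m). From about 1.05 a sprung roller on the base's far side rides over a brass rim pin (5 N at the post), drops between two pins, centres and holds the table at its detent, 1.2: there the white line at the rim meets the red pointer. Such a push leaves it.
- turn_axis (a point): Centre of the turntable's top face, on the vertical turning axis, 36 mm above the work surface. Aluminium disc with black mat, 256 mm across, 12 mm thick. A violet-grey mineral, 85 x 75 mm and reaching 63 mm above the disc, is fixed at its centre. Axes turn with the disc.
- knob_post (a point): Grip point of the upright black round post on the turntable: 16 mm diameter, 60 mm tall (top 96 mm above the work surface), 105 mm from the turning axis, 105 degrees anticlockwise round the disc from the card. This point is on its axis, 15 mm below its top. Nothing else stands within 40 mm.
- card_top (a point): Middle of the top edge of the rigid white card fixed upright on the turntable, 85 mm from the turning axis: 90 mm wide, 3 mm thick, top edge 126 mm above the work surface, 76 mm of it bare above a 14 mm wooden foot. x is the card's normal (+x points in to the turning axis), y runs along its top edge, z up. It turns with the disc.
- clip_stand: Fixed wooden block 90 x 80 x 12 mm with an upright steel rib on top: 4 mm thick (along x), 50 mm long (along y), 14 mm high. Origin at the centre of the block's underside on the work surface.
- clip: Loose orange spring clip, under 100 g: a steel pivot pin and two hinged halves. It starts upright on its stand, black jaw tips down nipping the rib, levers up in a V. Origin midway between the jaw tips' lower ends. x: the way jaws and levers open and close; y: hinge axis; z up from jaws to levers. Pivot 45 mm above the origin, lever tops 100 mm. 26 mm wide along y (pin 34 mm).
- clip_grip (a point): Midway between the clip's two levers, 77 mm above its jaw tips (32 mm above the pivot): pinch the levers here, along the clip's x. Their outer faces are 45 mm apart here and 55 mm at the top when shut; squeezed fully they are upright, parallel and 29 mm apart. Levers 26 mm wide. About 5 N on each lever starts to open it, 9 N holds it fully open.
- clip_mouth (a point): The clip's origin, midway between its jaw tips at their lower end. Fully open the jaw tips stand 23 mm apart, 1.5 mm above this point; 25 mm above this point the mouth is still 18 mm wide; the pin closes it 41 mm above.
- clip_a (a joint): How far each half of the clip is opened (rad): 0 shut, about 0.04 on the stand's rib, 0.25 fully open against its stop. The other half moves by the same amount.
- tray: Bystander: cardboard tray 100 x 130 x 45 mm holding a brown rock that reaches 76 mm up. Origin under its centre. Leave it alone.
- ore: Bystander: loose dark grey rock, about 85 x 70 x 55 mm. Origin under its centre. Leave it alone.
- jar: Bystander: amber jar with black cap, 52 mm across, 75 mm high. Origin under its centre. Leave it alone.
Mind the look-alikes: they are no part of the job. Of the things like the clip, leave any that is blue, green or purple; of the rest the larger one is meant.

How it is judged:
By the outcome, as a careful person would: the job done as asked, in the order asked, and still so for the second after the job is handed in, while the arm keeps its last pose, push and grip.
It also fails if it takes over 58 s, if anything falls off the work surface, if the arm or the gripper's body presses on something with over 40 N, if the wrist force passes 120 N, or if a joint passes its speed limit or range.

## Robot

A 6-joint arm with a two-finger parallel gripper is mounted at the origin on the work surface. World frame = base frame: x ahead of the robot, y to its left, z up, the work surface at z = 0. Lengths are in m, angles in rad, forces in N, time in s.
With the tool pointing down it reaches from about 0.3 to 0.775 m from the base axis. Payload 14.6 kg.
Tool frame: the origin (TCP) lies at the very end of the fingers, on their centre line; the grasp point (between the pads) lies 19 mm behind it; y points along the fingers, z is the direction in which the jaws open and shut, and the axes are right-handed (so a half turn about y gives the same grasp; the last joint's range is limited). The gripper opens to 94 mm and grips with 3 to 60 N. Pads are 16 mm wide; open, the fingers measure 119 mm over their backs; the gripper's body (75 mm by 177 mm) begins 78 mm behind the grasp point.
Start: joints at [1.125, 0.3, 1.521, -0, 1.321, -0.067], TCP at [0.203, 0.511, 0.205] pointing down, gripper open.
Joint ranges: [-3.03, 3.03], [-0.79, 2.21], [0.23, 2.52], [-1.04, 4.18], [0, 3.07], [-2.55, 2.55]. Speed limits (rad/s): [2.22, 2.22, 2.57, 3.14, 3.14, 3.14].

## Interface

Orientations are given as a unit quaternion [x, y, z, w].
In Python, from workcell import observe, grab_frame, camera_params, ticket gives the robot as it stands.
- The arm moves only by the tool move_arm, never from a script. Its argument "moves" is a list of rows, each a list of 7 numbers: the turn, a rotation vector about the tool's x, y, z in rad, then the shift along the tool's x, y, z in mm, then the finger opening in mm, from 0 to 94. In form: [[ax, ay, az, x, y, z, gripper], ...]. A call has 1 to 12 rows; each row shifts and turns the commanded pose from where the row before left it, along the tool's axes as they then stand; what a row does not reach is not made up. A row lasts 1/10 s, in which the tool goes at most 50 mm and 8.59 degrees, less where a joint would pass 70% of its speed; a pose out of reach is approached as far as the arm can. A call with a gripper value outside its range is refused whole. The fingers move at their own pace and stop on an object; the grip force is fixed at half the most. Time passes only in rows, so rows that do not move let the fingers close. It gives the time, the measured TCP pose, the force and the opening at its end, in the units of the state.
- observe(): the state, without advancing time (a new reading comes with each control period).
- grab_frame(name): name is "scene" or "top"; returns (picture, depth): 480x640x3 uint8, blue, green, red; 480x640 float32, m along the optical axis (not along the pixel's ray), 0 where there is no reading.
- camera_params(name): a dict with "fovy" (degrees; the focal length in pixels is half the picture's height over the tangent of half this angle, whatever the lens; pixels are square), "cx", "cy" (the principal point, pixels), "dist" ([k1, k2, p1, p2, k3] as OpenCV has them; the pictures are not rectified), "view" (4x4, takes a point from world to camera coordinates). Camera axes: x right, y up, looking along -z (the intrinsics and any distortion apply to the point x, -y, -z); pixel columns grow to the right and rows downward; lengths in m; the calibration is good to about 2 mm. A picture is of the moment at which its call begins. camera_params takes no time and is no camera call.
- ticket.hand_in(): hands the job in, once; it reports no verdict.
The state is a dict: "t": time; "joints": joint angles; "joint_velocities": joint speeds; "joint_efforts": joint torques, N m; "ee_pos": TCP position; "eef_rot": TCP orientation; "force": force on the tool from outside, world axes, zero at the start; "ft_torque": the same for the moment, N m; "gripper_width": opening from 0.0 (shut) to 1.0 (fully open).
Only numpy, scipy, OpenCV 4.12 (cv2) and the standard library are available. Lean on these libraries where they do the work, as an engineer would, in place of code of your own. Each camera call takes 0.05 s, during which the arm holds its last target.

## Working session

There is one attempt and no reset: what is moved stays moved. The work goes in short steps, Python scripts to look and compute and a tool call to move; the robot and the scene stay as the last step left them, time stands still between calls to the robot, and variables do not carry over. Pictures are saved under pics/ and viewed, and the job is handed in when it is done.

Besides the shell and the picture viewer there is one more tool, called after "Request:" as name(argument=value, ...), one argument or row to a line, values as JSON. move_arm: Moves the arm, as the interface text tells. Its arguments: {"type":"object","properties":{"moves":{"type":"array","items":{"type":"array","items":{"type":"number"}}}},"required":["moves"]}

```bash
ls; mkdir -p pics
python3 - <<'E'
from workcell import observe, grab_frame, camera_params
import cv2,numpy as np
print(observe())
for n in("scene","top"):
    p,d=grab_frame(n); cv2.imwrite(f"pics/{n}0.png",p); np.save(f"{n}0.npy",d); print(n,camera_params(n), d.min(),d.max())
E
```

```text
pics
{'t': 0.0, 'joints': array([ 1.12541337e+00,  3.00485507e-01,  1.52158127e+00, -2.38271258e-05,
        1.32070238e+00, -6.65846350e-02]), 'joint_velocities': array([-0.00106209, -0.00111665,  0.00041229,  0.00100174, -0.00021523,
       -0.00082946]), 'joint_efforts': array([ 5.63646372e-04, -5.31828904e+01, -3.52712417e+01,  7.08940532e-02,
        2.45553948e-02, -1.16721890e-04]), 'ee_pos': array([0.20327881, 0.51077079, 0.20487835]), 'eef_rot': array([ 0.69486671, -0.13322152,  0.13302667, -0.69405777]), 'force': array([ 0.18273697, -0.26543625,  0.98781509]), 'ft_torque': array([ 0.00211924, -0.00651021,  0.05937612]), 'gripper_width': 1.000137551721173}
scene {'fovy': 42.74079133590076, 'cx': 322.53236977737566, 'cy': 237.196645029461, 'dist': array([-0.03060896,  0.        ,  0.        ,  0.        ,  0.        ]), 'view': array([[-0.59950486,  0.80036215, -0.00378789,  0.35064202],
       [-0.60848707, -0.45269771,  0.65177317,  0.22932294],
       [ 0.51993981,  0.39304607,  0.7584045 , -1.49855024],
       [ 0.        ,  0.        ,  0.        ,  1.        ]])} 0.0 3.4785433
top {'fovy': 46.47633195482753, 'cx': 318.0406509573363, 'cy': 234.63046286882525, 'dist': array([-0.10745128,  0.        ,  0.        ,  0.        ,  0.        ]), 'view': array([[ 0.11381593, -0.99350033, -0.00173821, -0.07501108],
       [ 0.97133651,  0.11090898,  0.21024888, -0.56186904],
       [-0.20868955, -0.02561806,  0.97764635, -1.21648152],
       [ 0.        ,  0.        ,  0.        ,  1.        ]])} 0.0 2.3204222
```

View pics/scene0.png

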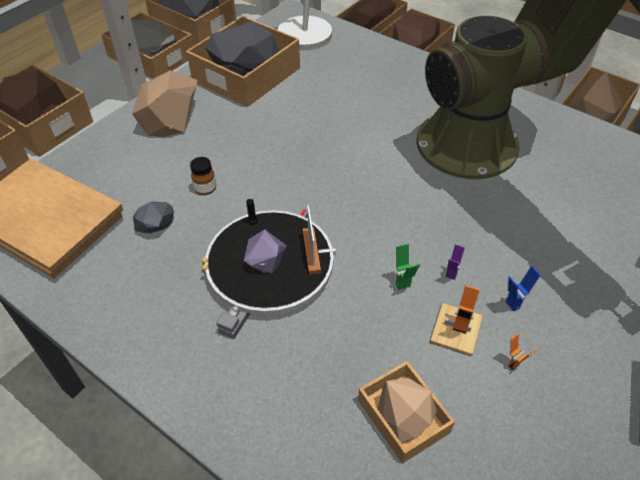

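View pics/top0.png

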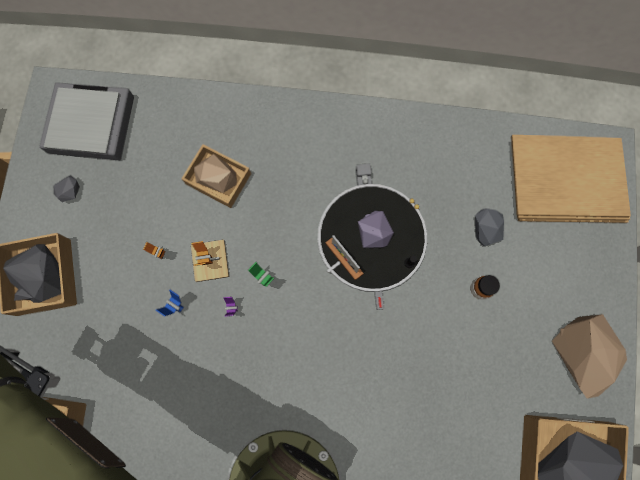

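The scene view shows the turntable at about (268,258) with its knob at (251,210), the card at (312,240) and the pointer at (304,212). The top view shows the disc centre at about (372,238), the knob at (411,262), the pointer at (380,301) and the housing at (364,174).

Clip-like things in the top view:
- orange on the wooden stand (205,255)
- small orange loose (155,250)
- green (261,273)
- blue (172,303)
- purple (231,306)

The larger orange one, on the stand, fits the description. I'll check it in a crop.

```bash
cat > h.py <<'E'
import numpy as np,cv2
from workcell import observe, grab_frame, camera_params
P={n:camera_params(n) for n in("scene","top")}
def K(n):
    f=240/np.tan(np.radians(P[n]["fovy"])/2); return np.array([[f,0,P[n]["cx"]],[0,f,P[n]["cy"]],[0,0,1]])
def RT(n):
    V=np.diag([1,-1,-1,1.])@P[n]["view"]; return V[:3,:3],V[:3,3]
def proj(n,X):
    R,t=RT(n); return cv2.projectPoints(np.atleast_2d(np.float64(X)),cv2.Rodrigues(R)[0],t,K(n),P[n]["dist"])[0][:,0]
def rays(n,uv):
    R,t=RT(n); p=cv2.undistortPoints(np.float64(uv).reshape(-1,1,2),K(n),P[n]["dist"])[:,0]
    return -R.T@t, np.c_[p,np.ones(len(p))]@R   # unnormalised, depth=1
def onz(n,uv,z):
    o,d=rays(n,uv); return o+d*((z-o[2])/d[:,2])[:,None]
def pts(n,D,mask):
    v,u=np.nonzero(mask&(D>0)); o,d=rays(n,np.c_[u,v]); return o+d*D[v,u][:,None],np.c_[u,v]
def tri(a,b):
    oa,da=rays("scene",[a]);ob,db=rays("top",[b]);da=da[0]/np.linalg.norm(da);db=db[0]/np.linalg.norm(db)
    s=np.linalg.lstsq(np.c_[da,-db],ob-oa,rcond=None)[0]; p,q=oa+s[0]*da,ob+s[1]*db
    return (p+q)/2,np.linalg.norm(p-q)
E
python3 - <<'E'
from h import *
s=cv2.imread("pics/scene0.png");t=cv2.imread("pics/top0.png")
a=cv2.resize(s[270:370,420:560],None,fx=5,fy=5,interpolation=cv2.INTER_CUBIC)
b=cv2.resize(t[215:295,130:250],None,fx=6,fy=6,interpolation=cv2.INTER_CUBIC)
c=cv2.resize(s[190:340,190:350],None,fx=4.5,fy=4,interpolation=cv2.INTER_CUBIC)
d=cv2.resize(t[155:315,305:440],None,fx=4,fy=3.7,interpolation=cv2.INTER_CUBIC)
for n,i in zip("abcd",(a,b,c,d)): cv2.imwrite(f"pics/c0{n}.png",i)
for n in("scene","top"):
    D=np.load(n+"0.npy"); img=s if n=="scene" else t
    # table plane check
    X,uv=pts(n,D,np.ones(D.shape,bool)); m=(abs(X[:,2])<.03)&(X[:,0]>.2)&(X[:,0]<.7)&(abs(X[:,1])<.5); print(n,"table z",np.median(X[m,2]))
E
```

```text
scene table z 0.0006524656468496759
top table z -0.001186750164269057
```

View pics/c0a.png

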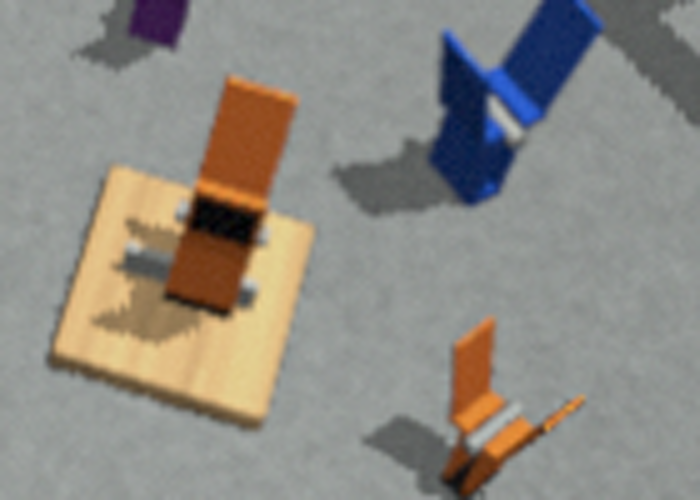

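View pics/c0b.png

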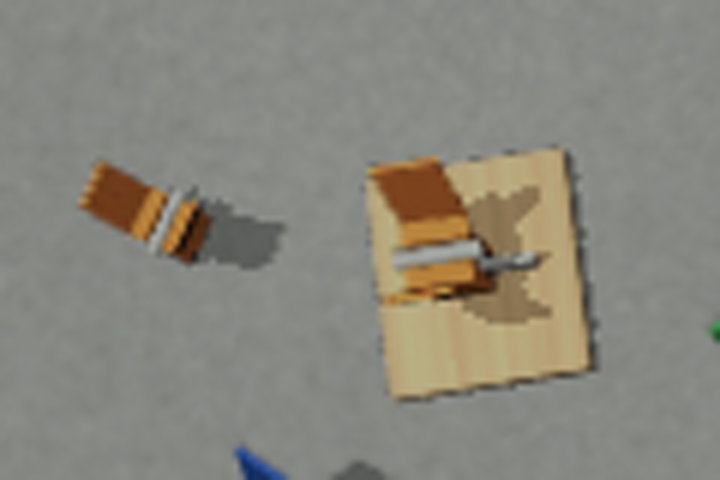

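View pics/c0c.png

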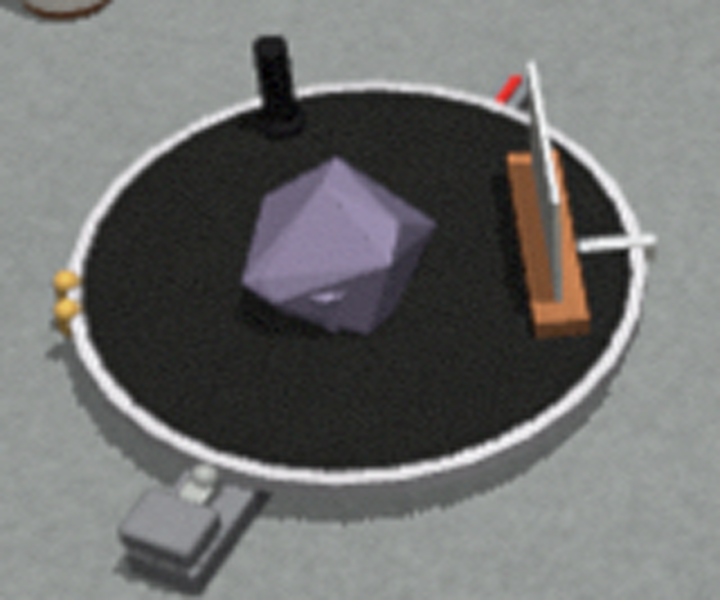

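View pics/c0d.png

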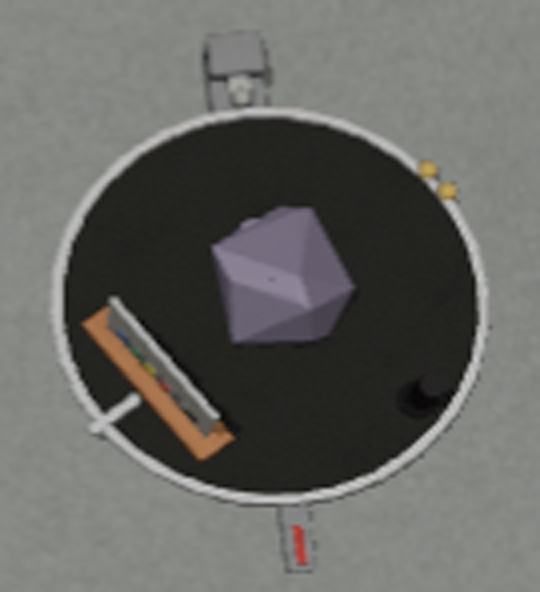

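The crops confirm the target: the larger orange clip stands upright nipping the rib on the wooden stand, and the loose small orange one is a look-alike. Next I'll measure.

Run:
```python
from h import *
from scipy.optimize import least_squares
I={n:cv2.imread(f"pics/{n}0.png") for n in P}; 
def circ(X): 
    r=least_squares(lambda p:np.hypot(X[:,0]-p[0],X[:,1]-p[1])-p[2],[*X[:,:2].mean(0),.12]); return r.x,np.sqrt(np.mean(r.fun**2))
C=[]
for n,box in(("scene",(190,190,350,325)),("top",(305,170,440,300))):
    m=np.zeros((480,640),np.uint8);x0,y0,x1,y1=box
    g=I[n].max(2); m[y0:y1,x0:x1]=(g[y0:y1,x0:x1]<60)
    k=cv2.connectedComponentsWithStats(m); L=1+np.argmax(k[2][1:,4]); c=cv2.findContours((k[1]==L).astype(np.uint8),0,1)[0]
    c=cv2.convexHull(np.vstack(c))[:,0]; 
    c=cv2.findContours(cv2.fillPoly(np.zeros_like(m),[c],1),0,1)[0][0][:,0]
    X=onz(n,c,.036)
    p,e=circ(X)
    for _ in range(4):
        r=abs(np.hypot(*(X[:,:2]-p[:2]).T)-p[2]); X=X[r<max(.0015,np.percentile(r,85))]; p,e=circ(X)
    print(n,"disc",p,e,len(X)); C.append(p[:2])
    red=(I[n][:,:,2]>150)&(I[n][:,:,1]<90)&(I[n][:,:,0]<90)
    v,u=np.nonzero(red[y0-20:y1+20,x0:x1]);print("red px",np.mean(u)+x0,np.mean(v)+y0-20,len(u)); R=onz(n,[[np.mean(u)+x0,np.mean(v)+y0-20]],.02)[0]; print(R, np.degrees(np.arctan2(*(R[:2]-p[:2])[::-1])),np.hypot(*(R[:2]-p[:2])))
    # stand
    hsv=cv2.cvtColor(I[n],cv2.COLOR_BGR2HSV); 
    mm=((hsv[...,0]>12)&(hsv[...,0]<24)&(hsv[...,1]>70)&(hsv[...,2]>140)).astype(np.uint8)
    z=np.zeros_like(mm); 
    if n=="scene": z[295:360,425:490]=1
    else: z[235:285,185:235]=1
    mm&=z
    c=cv2.convexHull(np.vstack(cv2.findContours(mm,0,1)[0]))
    if n=="top":
        X=onz(n,c[:,0],.012)[:,:2]; rr=cv2.minAreaRect((X*1000).astype(np.float32)); print("stand",rr)
c=np.mean(C,0)
lt=(305+117/4,155+408/3.7); 
for n,uv in(("scene",(190+652/4.5,190+240/4)),("top",(305+92/4,155+430/3.7))):
    X=onz(n,[uv],.036)[0]; print("line end",X,np.degrees(np.arctan2(X[1]-c[1],X[0]-c[0])),np.hypot(*(X[:2]-c)))
# post top
ps,pt=(190+270/4.5,190+40/4),(305+432/4,155+383/3.7)
print("post",onz("scene",[ps],.096),onz("top",[pt],.096))
# clip points
```

```text
scene disc [ 0.58021912 -0.13711616  0.12010251] 0.000614188585976693 184
red px 302.93333333333334 211.46666666666667 15
[ 0.43163717 -0.16759368  0.02      ] -168.40813261311507 0.15167556244896652
top disc [ 0.58228702 -0.13580304  0.11972412] 0.0006527919005742211 286
red px 379.47058823529414 301.7058823529412 17
[ 0.43432147 -0.16814827  0.02      ] -167.6691291259748 0.15145962755272804
stand ((489.37432861328125, 239.5158233642578), (93.48021697998047, 78.63492584228516), 15.486556053161621)
line end [ 0.48833197 -0.04110292  0.036     ] 134.25885659092046 0.13314363900404363
line end [ 0.48906354 -0.04254621  0.036     ] 134.46928798529822 0.13160029031283071
post [[ 0.52531336 -0.2278018   0.096     ]] [[ 0.52926114 -0.22561105  0.096     ]]
```

Run:
```python
from h import *
T=lambda a:np.array(a,float)/6+[130,215]-0.42
S=lambda a:np.array(a,float)/5+[420,270]-0.4
t=onz("top",T([(368,166),(563,150),(592,370),(395,398)]),.012)[:,:2]*1000
s=onz("scene",S([(112,168),(312,232),(262,420),(53,352)]),.012)[:,:2]*1000
for q in(t,s):
    print(q.round(1),q.mean(0).round(1)); 
    for i in range(4):
        d=q[(i+1)%4]-q[i]; print(np.hypot(*d).round(1),(np.degrees(np.arctan2(d[1],d[0]))%90).round(1))
print("pin", [tri(S(a),T(b)) for a,b in(((182,212),(482,248)),((265,240),(393,262)))])
print("lever top",[tri(S(a),T(b)) for a,b in(((228,76),(437,158)),((298,97),(367,170)))])
for n,b in(("scene",(275,335,445,480)),("top",(238,270,190,216))):
    I=cv2.imread(f"pics/{n}0.png");h=cv2.cvtColor(I,cv2.COLOR_BGR2HSV);D=np.load(n+"0.npy")
    m=np.zeros(D.shape,bool);m[b[0]:b[1],b[2]:b[3]]=True;m&=(h[...,0]<16)&(h[...,1]>150)
    X,uv=pts(n,D,m); print(n,len(X),np.percentile(X,[1,10,50,90,99],axis=0).round(4))
    hi=X[X[:,2]>.075]; print("upper",len(hi),hi.mean(0),hi.min(0),hi.max(0))
# rib ends
print("rib", tri(S((130,255)),T((537,260))))
# jar, ore etc not needed
```

```text
[[524.2 288.8]
 [539.5 212.4]
 [454.1 188.1]
 [434.1 263.5]] [488.  238.2]
77.9 11.3
88.8 15.9
78.0 14.8
93.6 15.7
[[456.4 190.7]
 [436.8 266.2]
 [520.3 289.2]
 [540.7 214. ]] [488.5 240. ]
78.0 14.5
86.6 15.4
77.9 15.2
87.5 15.4
pin [(array([0.48956869, 0.22983638, 0.05678289]), np.float64(0.0024625903766110476)), (array([0.48111826, 0.26131165, 0.05639297]), np.float64(0.001251828585658423))]
lever top [(array([0.50288823, 0.23214808, 0.1569351 ]), np.float64(0.009599462934236311)), (array([0.49615309, 0.25564488, 0.15670697]), np.float64(0.008210617295612167))]
scene 543 [[0.4616 0.2287 0.0176]
 [0.4646 0.2328 0.0285]
 [0.4734 0.2439 0.076 ]
 [0.506  0.2549 0.1061]
 [0.5127 0.2613 0.1104]]
upper 282 [0.47681549 0.24239459 0.09404906] [0.4601133  0.22687109 0.07522771] [0.51376705 0.26234828 0.11261204]
top 136 [[0.4638 0.2274 0.0138]
 [0.4744 0.2326 0.056 ]
 [0.5022 0.2459 0.0826]
 [0.5078 0.2581 0.1052]
 [0.5106 0.2614 0.1101]]
upper 84 [0.49976562 0.24758696 0.09332325] [0.46287146 0.22537361 0.07590169] [0.51094672 0.26293474 0.11073509]
rib (array([0.49280688, 0.21600416, 0.01968898]), np.float64(0.0032365539065655757))
```

```bash
cat >> h.py <<'E'
from scipy.spatial.transform import Rotation as Ro
def plan(target,yaw):
    """tool-down target TCP and yaw(deg) of tool z; returns turn (tool frame) and shift mm in present tool axes"""
    o=observe(); R=Ro.from_quat(o["eef_rot"]); y=np.radians(yaw); z=np.array([np.cos(y),np.sin(y),0])
    Rt=Ro.from_matrix(np.c_[np.cross([0,0,-1],z),[0,0,-1],z])
    print("TCP",o["ee_pos"].round(4),"yaw",np.degrees(np.arctan2(*R.as_matrix()[:2,2][::-1])).round(2),"tilt",R.as_matrix()[:,1].round(4),"j6",o["joints"].round(3),"F",o["force"].round(2),"w",94*o["gripper_width"],"t",o["t"])
    print("turn",(R.inv()*Rt).as_rotvec().round(4),"shift pre",(R.inv().apply(np.array(target)-o["ee_pos"])*1000).round(1),"shift post",(Rt.inv().apply(np.array(target)-o["ee_pos"])*1000).round(1))
E
python3 - <<'E'
from h import *
plan([.5276,-.2268,.205],-30.6)
plan([.5276,-.2268,.205],149.4)
E
```

```text
TCP [0.2033 0.5108 0.2049] yaw 68.3 tilt [-4.e-04 -1.e-03 -1.e+00] j6 [ 1.125  0.3    1.521 -0.     1.321 -0.067] F [ 0.79  0.46 -0.44] w 94.05685577523198 t 0.1
turn [8.0000e-04 1.7261e+00 9.0000e-04] shift pre [ 5.741e+02  5.000e-01 -5.654e+02] shift post [ 4.698e+02 -1.000e-01  6.546e+02]
TCP [0.2033 0.5108 0.2049] yaw 68.3 tilt [-4.e-04 -1.e-03 -1.e+00] j6 [ 1.125  0.3    1.521 -0.     1.321 -0.067] F [ 0.79  0.46 -0.44] w 94.05685577523198 t 0.1
turn [ 8.0000e-04 -1.4155e+00 -8.0000e-04] shift pre [ 5.741e+02  5.000e-01 -5.654e+02] shift post [-4.698e+02 -1.000e-01 -6.546e+02]
```

Request:
move_arm(
  moves=[
    [0,0.144,0,0,0,0,94],
    [0,0.144,0,0,0,0,94],
    [0,0.144,0,0,0,0,94],
    [0,0.144,0,0,0,0,94],
    [0,0.144,0,0,0,0,94],
    [0,0.144,0,0,0,0,94],
    [0,0.144,0,0,0,0,94],
    [0,0.144,0,0,0,0,94],
    [0,0.144,0,0,0,0,94],
    [0,0.144,0,0,0,0,94],
    [0,0.144,0,0,0,0,94],
    [0,0.144,0,0,0,0,94],
  ],
)

```text
t: 1.3
ee_pos: [0.2033, 0.5108, 0.2051]
eef_rot: [0.348, -0.615, 0.616, -0.348]
force: [0.6, 0.4, 0.6]
gripper_width: 1.0
```

Request:
move_arm(
  moves=[
    [0,0,0,26,0,37,60],
    [0,0,0,26,0,37,60],
    [0,0,0,26,0,37,60],
    [0,0,0,26,0,37,60],
    [0,0,0,26,0,37,60],
    [0,0,0,26,0,37,60],
    [0,0,0,26,0,37,60],
    [0,0,0,26,0,37,60],
    [0,0,0,26,0,37,60],
    [0,0,0,26,0,37,60],
    [0,0,0,26,0,37,60],
    [0,0,0,26,0,37,60],
  ],
)

```text
t: 2.5
ee_pos: [0.4261, 0.0141, 0.2054]
eef_rot: [0.35, -0.615, 0.615, -0.35]
force: [0.2, 1.2, -0.4]
gripper_width: 0.638
```

Run:
```python
from h import *
plan([.5276,-.2268,.205],-30.6)
```

```text
TCP [0.4261 0.0141 0.2054] yaw -30.72 tilt [ 1.e-04  0.e+00 -1.e+00] j6 [-0.053  0.02   1.846  0.     1.276  0.483] F [ 0.2   1.19 -0.42] w 59.95417239197135 t 2.5
turn [-0.0001 -0.0021 -0.0001] shift pre [155.2   0.4 210.3] shift post [155.7   0.4 210. ]
```

Request:
move_arm(
  moves=[
    [0,0,0,25.9,0,35,60],
    [0,0,0,25.9,0,35,60],
    [0,0,0,25.9,0,35,60],
    [0,0,0,25.9,0,35,60],
    [0,0,0,25.9,0,35,60],
    [0,0,0,25.9,0,35,60],
    [0,0,0,0,40,0,60],
    [0,0,0,0,40,0,60],
    [0,0,0,0,0,0,60],
  ],
)

```text
t: 3.4
ee_pos: [0.5245, -0.2239, 0.1203]
eef_rot: [-0.351, 0.617, -0.612, 0.348]
force: [-1.0, 0.3, 0.7]
gripper_width: 0.64
```

Run:
```python
from h import *
plan([.5276,-.2268,.062],-30.6)
a=grab_frame("scene")[0][90:300,170:370]; b=grab_frame("top")[0][180:310,310:450]
cv2.imwrite("pics/k1.png",np.hstack([cv2.resize(a,(400,420)),cv2.resize(b,(400,420))]))
```

```text
TCP [ 0.5245 -0.2239  0.1203] yaw -30.74 tilt [-0.0083  0.0042 -1.    ] j6 [-0.468  0.431  1.549 -0.     1.171  0.069] F [-0.98  0.3   0.66] w 60.203456920015725 t 3.4
turn [ 0.0093 -0.0024  0.0006] shift pre [ 0.9 58.3  4.7] shift post [ 0.9 58.3  4.1]
```

View pics/k1.png

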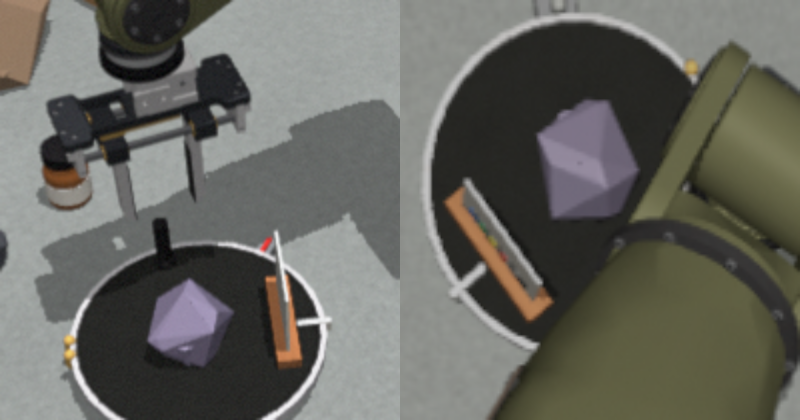

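The left panel shows the fingers straddling the black post (162,240) with clear space, and the card and the jar are clear of them. Next I go down and grip.

Request:
move_arm(
  moves=[
    [0.009,0,0,0.9,20,4.2,60],
    [0,0,0,0,20,0,60],
    [0,0,0,0,18,0,60],
    [0,0,0,0,0,0,60],
    [0,0,0,0,0,0,0],
    [0,0,0,0,0,0,0],
    [0,0,0,0,0,0,0],
    [0,0,0,0,0,0,0],
    [0,0,0,0,0,0,0],
  ],
)

```text
t: 4.4
ee_pos: [0.5305, -0.228, 0.0679]
eef_rot: [0.348, -0.612, 0.617, -0.351]
force: [0.5, -0.2, -0.3]
gripper_width: 0.252
```

Run:
```python
from h import *
plan([.5276,-.2268,.062],-30.6)
```

```text
TCP [ 0.5305 -0.228   0.0679] yaw -30.71 tilt [ 0.0082 -0.0048 -1.    ] j6 [-4.690e-01  5.010e-01  1.582e+00 -1.000e-03  1.049e+00  6.700e-02] F [ 0.48 -0.22 -0.34] w 23.718483050546983 t 4.4
turn [-0.0095 -0.0019 -0.    ] shift pre [ 0.5  5.8 -3.2] shift post [ 0.5  5.9 -3.1]
```

Request:
move_arm(
  moves=[
    [-0.0095,0,0,0.5,5.5,-3,23],
    [0,0,0,0,0,0,20],
    [0,0,0,0,0,0,0],
    [0,0,0,0,0,0,0],
    [0,0,0,0,0,0,0],
    [0,0,0,0,0,0,0],
  ],
)

```text
t: 5.0
ee_pos: [0.5274, -0.2268, 0.0616]
eef_rot: [-0.35, 0.615, -0.614, 0.35]
force: [-0.0, -0.7, -5.1]
gripper_width: 0.165
```

Run:
```python
from h import *
plan([.5276,-.2268,.062],-30.6)
```

```text
TCP [ 0.5274 -0.2268  0.0616] yaw -30.71 tilt [-1.e-03  4.e-04 -1.e+00] j6 [-0.47   0.508  1.587 -0.     1.047  0.066] F [-0.05 -0.65 -5.1 ] w 15.524845732904133 t 5.0
turn [ 0.001  -0.002   0.0001] shift pre [-0.1 -0.4  0.1] shift post [-0.1 -0.4  0.1]
```

Request:
move_arm(
  moves=[
    [0,-0.0524,0,-0.14,0,5.5,0],
    [0,-0.0524,0,-0.14,0,5.5,0],
    [0,-0.0524,0,-0.14,0,5.5,0],
    [0,-0.0524,0,-0.14,0,5.5,0],
    [0,-0.0524,0,-0.14,0,5.5,0],
    [0,-0.0524,0,-0.14,0,5.5,0],
    [0,-0.0524,0,-0.14,0,5.5,0],
    [0,-0.0524,0,-0.14,0,5.5,0],
    [0,-0.0524,0,-0.14,0,5.5,0],
    [0,-0.0524,0,-0.14,0,5.5,0],
  ],
)

```text
t: 6.0
ee_pos: [0.5798, -0.242, 0.0616]
eef_rot: [-0.498, 0.503, -0.502, 0.497]
force: [-1.7, -2.5, -4.9]
gripper_width: 0.169
```

Run:
```python
from h import *
a=np.radians(239.4+30)
plan([.5812+.105*np.cos(a),-.1365+.105*np.sin(a),.062],-.6)
```

```text
TCP [ 0.5798 -0.242   0.0616] yaw -0.57 tilt [-0.0013  0.     -1.    ] j6 [-4.530e-01  6.150e-01  1.416e+00 -1.000e-03  1.112e+00 -4.430e-01] F [-1.69 -2.53 -4.87] w 15.854894673964903 t 6.0
turn [ 0.0013  0.0005 -0.    ] shift pre [-0.5 -0.4  0.3] shift post [-0.5 -0.4  0.3]
```

Request:
move_arm(
  moves=[
    [0,-0.0524,0,-0.14,0,5.5,0],
    [0,-0.0524,0,-0.14,0,5.5,0],
    [0,-0.0524,0,-0.14,0,5.5,0],
    [0,-0.0524,0,-0.14,0,5.5,0],
    [0,-0.0524,0,-0.14,0,5.5,0],
    [0,-0.0524,0,-0.14,0,5.5,0],
    [0,-0.0524,0,-0.14,0,5.5,0],
    [0,-0.0524,0,-0.14,0,5.5,0],
    [0,-0.0524,0,-0.14,0,5.5,0],
    [0,-0.01,0,0,0,1,0],
    [0,0,0,0,0,0,0],
    [0,0,0,0,0,0,0],
  ],
)

```text
t: 7.2
ee_pos: [0.629, -0.2306, 0.0616]
eef_rot: [-0.602, 0.37, -0.371, 0.602]
force: [4.5, -4.1, -7.4]
gripper_width: 0.164
```

Run:
```python
from h import *
a=np.radians(297)
plan([.5812+.105*np.cos(a),-.1365+.105*np.sin(a),.062],27)
a=grab_frame("scene")[0][90:340,170:370]; b=grab_frame("top")[0][150:315,290:450]
cv2.imwrite("pics/k2.png",np.hstack([cv2.resize(a,(400,500)),cv2.resize(b,(400,412),interpolation=cv2.INTER_CUBIC)[:412]]) if 0 else np.hstack([cv2.resize(a,(400,500)),cv2.resize(b,(400,500))]))
```

```text
TCP [ 0.629  -0.2306  0.0616] yaw 26.84 tilt [ 5.e-04 -2.e-04 -1.e+00] j6 [-0.406  0.7    1.274 -0.     1.167 -0.874] F [ 4.49 -4.11 -7.4 ] w 15.461765766195617 t 7.2
turn [-0.0003 -0.0029  0.0004] shift pre [-0.5 -0.4  0.1] shift post [-0.5 -0.4  0.1]
```

View pics/k2.png

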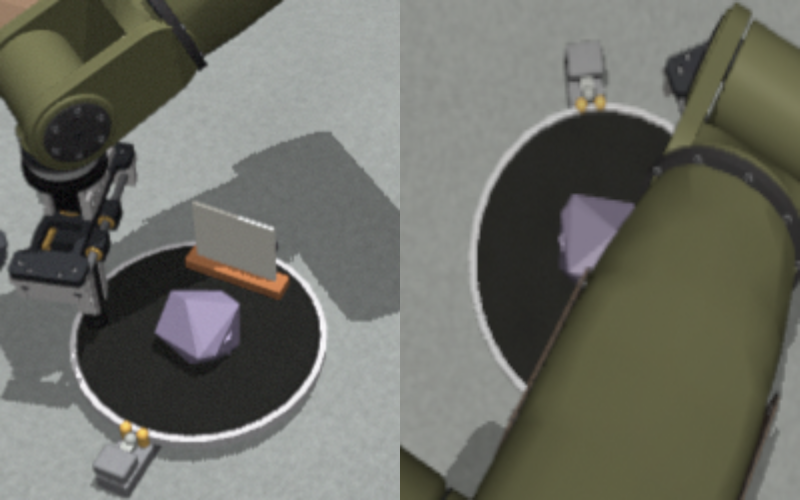

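The roller (590,95 in the right panel) sits between the two brass pins (582 and 598,103). I release the post and lift.

Request:
move_arm(
  moves=[
    [0,0,0,0,0,0,50],
    [0,0,0,0,0,0,50],
    [0,0,0,0,0,0,50],
    [0,0,0,0,0,0,50],
    [0,0,0,0,0,0,50],
    [0,0,0,0,-40,0,50],
    [0,0,0,0,-50,0,60],
    [0,0,0,0,-50,0,80],
    [0,0,0,0,0,0,94],
  ],
)

```text
t: 8.2
ee_pos: [0.6308, -0.2312, 0.2101]
eef_rot: [-0.602, 0.366, -0.374, 0.603]
force: [-0.1, -0.1, -0.5]
gripper_width: 0.751
```

Run:
```python
from h import *
plan([.486,.2453,.2],15.2)
```

```text
TCP [ 0.6308 -0.2312  0.2101] yaw 26.9 tilt [ 0.0105 -0.0044 -0.9999] j6 [-0.406  0.571  1.128  0.     1.432 -0.875] F [-0.08 -0.13 -0.46] w 70.60088450434256 t 8.2
turn [-0.0082  0.2043  0.0078] shift pre [-490.5    6.5   86.4] shift post [-497.8   10.1  -14.8]
```

Request:
move_arm(
  moves=[
    [0,0.102,0,0,0,0,94],
    [0,0.102,0,0,0,0,94],
    [0,0,0,-49.7,0,-1.3,94],
    [0,0,0,-49.7,0,-1.3,94],
    [0,0,0,-49.7,0,-1.3,94],
    [0,0,0,-49.7,0,-1.3,94],
    [0,0,0,-49.7,0,-1.3,94],
    [0,0,0,-49.7,0,-1.3,94],
    [0,0,0,-49.7,0,-1.3,94],
    [0,0,0,-49.7,0,-1.3,94],
    [0,0,0,-49.7,0,-1.3,94],
    [0,0,0,-49.7,0,-1.3,94],
  ],
)

```text
t: 9.4
ee_pos: [0.4848, 0.2476, 0.2019]
eef_rot: [-0.562, 0.43, -0.429, 0.562]
force: [1.3, -0.6, 0.8]
gripper_width: 1.0
```

Request:
move_arm(
  moves=[
    [0,0,0,0,0,0,94],
    [0,0,0,0,0,0,94],
    [0,0,0,0,0,0,94],
  ],
)

```text
t: 9.7
ee_pos: [0.4861, 0.2449, 0.2019]
eef_rot: [0.562, -0.43, 0.429, -0.561]
force: [0.3, 0.0, 0.2]
gripper_width: 0.999
```

Run:
```python
from h import *
plan([.486,.2453,.2],15.2)
s=grab_frame("scene")[0];t=grab_frame("top")[0]; cv2.imwrite("pics/s3.png",s);cv2.imwrite("pics/t3.png",t)
cv2.imwrite("pics/k3.png",np.hstack([cv2.resize(s[180:340,190:350],(500,500)),cv2.resize(t[155:315,305:440],(300,355)).copy() if 0 else cv2.resize(t[155:315,305:440],(300,500))]))
cv2.imwrite("pics/k3b.png",cv2.resize(s[200:380,380:560],(600,600)))
```

```text
TCP [0.4861 0.2449 0.2019] yaw 15.17 tilt [-6.e-04 -0.e+00 -1.e+00] j6 [0.399 0.29  1.542 0.    1.31  0.135] F [0.28 0.04 0.25] w 93.87110981148679 t 9.7
turn [ 0.0006 -0.0006 -0.0002] shift pre [-0.4  1.9  0. ] shift post [-0.4  1.9  0. ]
```

View pics/k3.png

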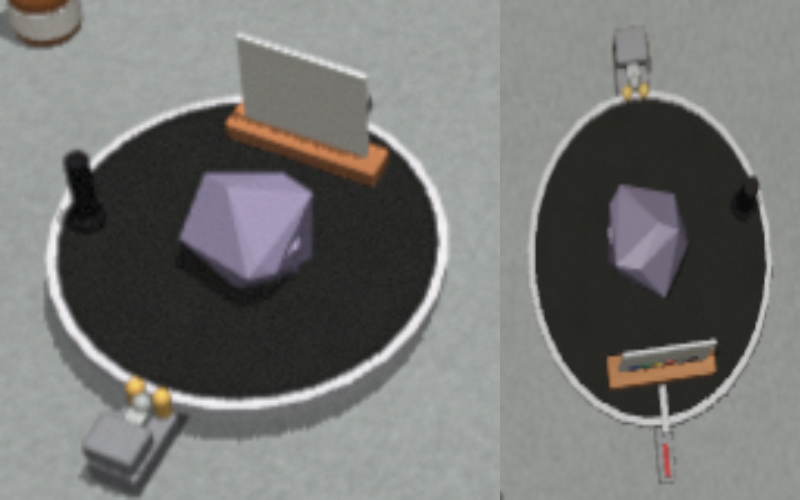

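View pics/k3b.png

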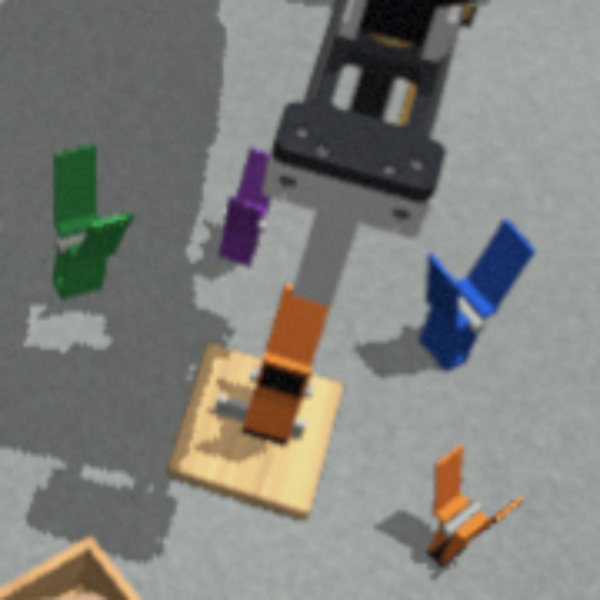

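The k3 panels show the white line meeting the red pointer (665,430) and the roller between the pins (637,90). The fingers stand above the orange clip. I descend and squeeze.

Request:
move_arm(
  moves=[
    [0,0,0,-0.4,44,0,94],
    [0,0,0,0,44,0,94],
    [0,0,0,0,44,0,94],
    [0,0,0,0,0,0,94],
    [0,0,0,0,0,0,94],
    [0,0,0,0,0,0,55],
  ],
)

```text
t: 10.4
ee_pos: [0.487, 0.2464, 0.0726]
eef_rot: [-0.561, 0.429, -0.43, 0.563]
force: [-0.1, 0.7, 0.1]
gripper_width: 0.945
```

Run:
```python
from h import *
plan([.486,.2453,.07],15.2)
s=grab_frame("scene")[0]
cv2.imwrite("pics/k4.png",cv2.resize(s[240:370,400:530],(600,600)))
```

```text
TCP [0.487  0.2464 0.0726] yaw 15.18 tilt [ 0.0029  0.0016 -1.    ] j6 [0.401 0.436 1.668 0.    1.035 0.136] F [-0.12  0.72  0.06] w 88.82758815537434 t 10.4
turn [-0.0032 -0.0004 -0.0008] shift pre [ 0.8  2.6 -1.3] shift post [ 0.8  2.6 -1.3]
```

View pics/k4.png

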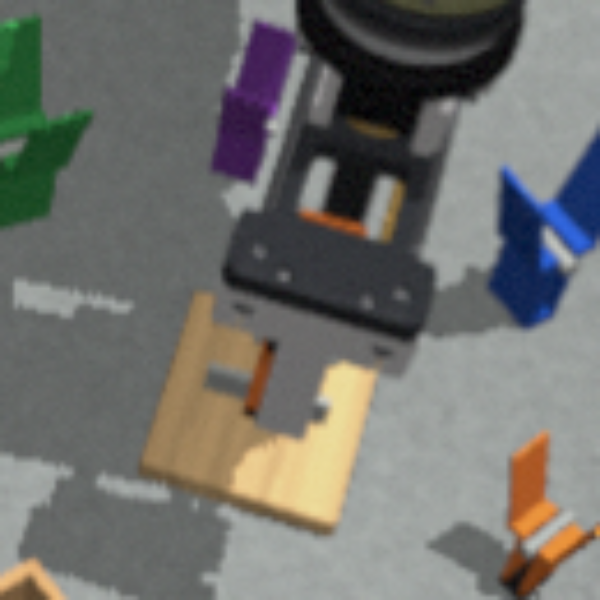

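Request:
move_arm(
  moves=[
    [0,0,0,0,0,0,50],
    [0,0,0,0,0,0,50],
    [0,0,0,0,0,0,50],
    [0,0,0,0,0,0,50],
    [0,0,0,0,0,0,50],
    [0,0,0,0,0,0,50],
  ],
)

```text
t: 11.05
ee_pos: [0.4857, 0.2463, 0.0703]
eef_rot: [-0.562, 0.43, -0.429, 0.562]
force: [-1.5, -0.7, 4.2]
gripper_width: 0.537
```

Run:
```python
from h import *
plan([.486,.2453,.07],15.2)
```

```text
TCP [0.4857 0.2463 0.0703] yaw 15.22 tilt [-3.e-04  4.e-04 -1.e+00] j6 [4.020e-01 4.380e-01 1.670e+00 1.000e-03 1.033e+00 1.360e-01] F [-1.49 -0.66  4.22] w 50.4941237433971 t 11.05
turn [ 0.0002  0.0003 -0.0005] shift pre [1.  0.3 0.1] shift post [1.  0.3 0.1]
```

Request:
move_arm(
  moves=[
    [0,0,0,0,0,0,35],
    [0,0,0,0,0,0,20],
    [0,0,0,0,0,0,0],
    [0,0,0,0,0,0,0],
    [0,0,0,0,0,0,0],
    [0,0,0,0,0,0,0],
    [0,0,0,0,0,0,0],
    [0,0,0,0,0,0,0],
  ],
)

```text
t: 11.85
ee_pos: [0.4847, 0.2463, 0.0717]
eef_rot: [0.562, -0.43, 0.429, -0.561]
force: [-16.0, -3.3, 27.0]
gripper_width: 0.336
```

Run:
```python
from h import *
plan([.486,.2453,.07],15.2)
s=grab_frame("scene")[0]
cv2.imwrite("pics/k5.png",cv2.resize(s[240:370,400:530],(600,600)))
```

```text
TCP [0.4847 0.2463 0.0717] yaw 15.22 tilt [-2.5e-03  1.0e-04 -1.0e+00] j6 [4.020e-01 4.360e-01 1.670e+00 1.000e-03 1.038e+00 1.360e-01] F [-16.04  -3.32  27.03] w 31.55146324573473 t 11.85
turn [ 0.0024  0.0004 -0.0008] shift pre [1.3 1.7 1. ] shift post [1.3 1.7 1. ]
```

View pics/k5.png

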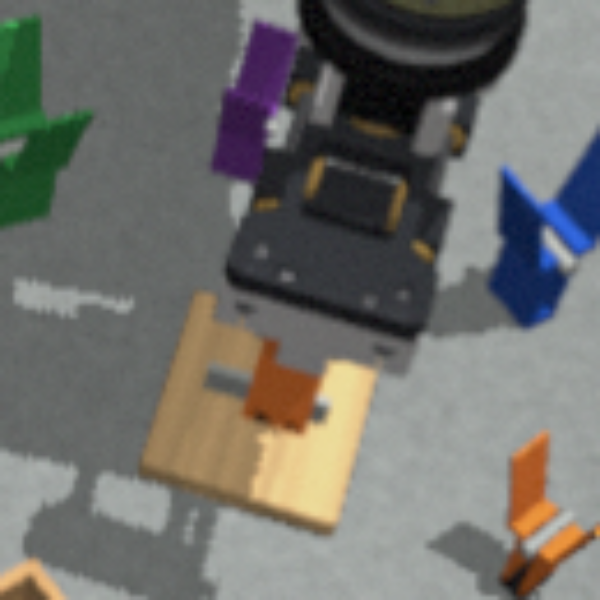

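Request:
move_arm(
  moves=[
    [0,0,0,0,0,-1,0],
    [0,0,0,0,0,0,0],
    [0,0,0,0,0,0,0],
    [0,0,0,0,0,0,0],
  ],
)

```text
t: 12.3
ee_pos: [0.4841, 0.2462, 0.0717]
eef_rot: [0.562, -0.43, 0.429, -0.562]
force: [-13.3, -2.5, 25.3]
gripper_width: 0.334
```

Run:
```python
from h import *
plan([.486,.2453,.07],15.2)
```

```text
TCP [0.4841 0.2462 0.0717] yaw 15.23 tilt [-1.5e-03  4.0e-04 -1.0e+00] j6 [4.020e-01 4.340e-01 1.673e+00 1.000e-03 1.036e+00 1.360e-01] F [-13.25  -2.52  25.3 ] w 31.425572620575007 t 12.3
turn [ 0.0013  0.0005 -0.0008] shift pre [1.3 1.7 1.6] shift post [1.3 1.7 1.6]
```

Request:
move_arm(
  moves=[
    [0,0,0,0,-2,0,0],
    [0,0,0,0,-2,0,0],
    [0,0,0,0,0,0,0],
    [0,0,0,0,0,0,0],
  ],
)

```text
t: 12.7
ee_pos: [0.4846, 0.2459, 0.0738]
eef_rot: [0.562, -0.43, 0.429, -0.562]
force: [-0.7, 0.7, -0.7]
gripper_width: 0.303
```

Run:
```python
from h import *
plan([.486,.2453,.07],15.2)
```

```text
TCP [0.4846 0.2459 0.0738] yaw 15.21 tilt [-7.e-04  1.e-04 -1.e+00] j6 [0.402 0.431 1.671 0.    1.04  0.136] F [-0.67  0.66 -0.66] w 28.442024368906964 t 12.7
turn [ 0.0006  0.0002 -0.0003] shift pre [0.9 3.8 1.2] shift post [0.9 3.8 1.2]
```

Opening is 28.4 mm, so the levers are squeezed fully parallel and free of the rib. I lift and check the card position.

Request:
move_arm(
  moves=[
    [0,0,0,0,-25,0,0],
    [0,0,0,0,-40,0,0],
    [0,0,0,0,-40,0,0],
    [0,0,0,0,-40,0,0],
    [0,0,0,0,-15,0,0],
    [0,0,0,0,0,0,0],
    [0,0,0,0,0,0,0],
  ],
)

```text
t: 13.4
ee_pos: [0.4845, 0.2458, 0.2329]
eef_rot: [0.562, -0.43, 0.429, -0.561]
force: [-0.6, -0.5, -0.9]
gripper_width: 0.303
```

Run:
```python
from h import *
plan([.4981,-.1542,.25],12)
s=grab_frame("scene")[0];t=grab_frame("top")[0]
cv2.imwrite("pics/s6.png",s);cv2.imwrite("pics/t6.png",t)
cv2.imwrite("pics/k6.png",np.hstack([cv2.resize(s[150:330,400:544],(400,500)),cv2.resize(t[180:300,150:246],(400,500))]))
cv2.imwrite("pics/k6c.png",np.hstack([cv2.resize(s[180:240,250:325],(400,320),interpolation=cv2.INTER_CUBIC),cv2.resize(t[255:315,325:400],(400,320),interpolation=cv2.INTER_CUBIC)]))
```

```text
TCP [0.4845 0.2458 0.2329] yaw 15.21 tilt [-1.6e-03 -3.0e-04 -1.0e+00] j6 [0.402 0.266 1.5   0.    1.377 0.136] F [-0.56 -0.45 -0.95] w 28.486814634128756 t 13.4
turn [ 0.0016  0.0561 -0.0001] shift pre [389.5 -17.  -91.8] shift post [394.1 -17.1 -69.8]
```

View pics/k6.png

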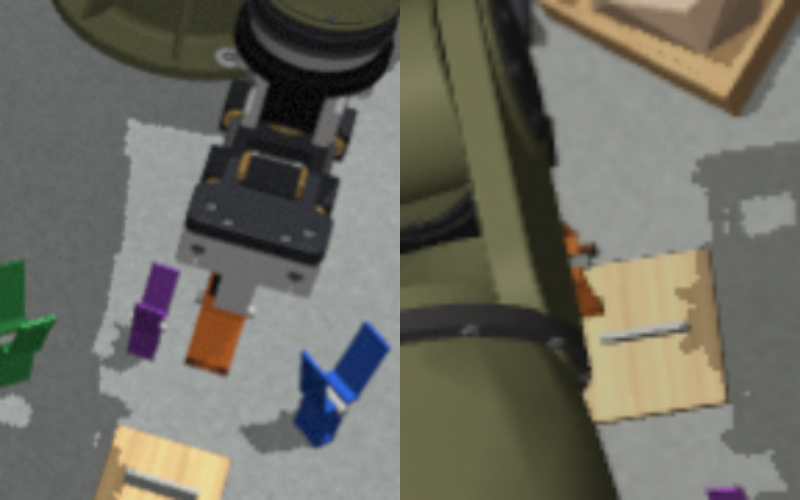

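View pics/k6c.png

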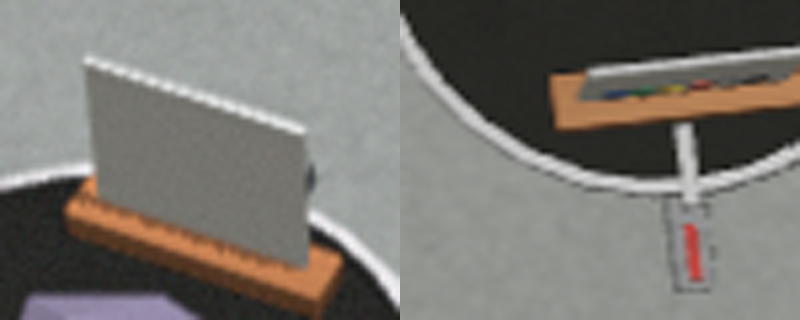

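Run:
```python
from h import *
a=onz("scene",[(250+85/5.333-.4,180+60/5.333-.4),(250+306/5.333-.4,180+133/5.333-.4)],.126)
b=onz("top",[(360,268.3),(402,264.6)],.126)
for q in(a,b):
    d=q[0]-q[1];print(q.round(4),q.mean(0).round(4),np.linalg.norm(d),np.degrees(np.arctan2(d[1],d[0]))-90)
# clip in hand
p,D=cv2.imread("pics/s6.png"),grab_frame("scene")[1]
h=cv2.cvtColor(p,cv2.COLOR_BGR2HSV); m=np.zeros(D.shape,bool); m[240:290,460:496]=1; m&=(h[...,0]<16)&(h[...,1]>140)
X,uv=pts("scene",D,m); o=observe()["ee_pos"]; 
ax=np.array([np.cos(np.radians(15.2)),np.sin(np.radians(15.2)),0]); ay=np.array([-ax[1],ax[0],0])
Y=np.c_[(X-o)@ax,(X-o)@ay,X[:,2]-o[2]]*1000
print(len(Y)); 
for lo in range(-60,20,6):
    k=(Y[:,2]>=lo)&(Y[:,2]<lo+6)
    if k.sum(): print(lo,k.sum(),np.percentile(Y[k,0],[5,50,95]).round(1),np.percentile(Y[k,1],[3,50,97]).round(1))
print(Y[:,2].min())
```

```text
[[ 0.5081 -0.1982  0.126 ]
 [ 0.4888 -0.1092  0.126 ]] [ 0.4985 -0.1537  0.126 ] 0.09112494937107078 -167.71943555115678
[[ 0.4897 -0.1098  0.126 ]
 [ 0.5078 -0.1986  0.126 ]] [ 0.4987 -0.1542  0.126 ] 0.09059241341404581 11.50808258330602
354
-60 15 [15.2 17.4 18.9] [-10.5  -2.5   8. ]
-54 40 [14.5 16.7 19.3] [-11.9  -1.7   9. ]
-48 45 [13.  15.7 18.1] [-12.8  -2.8   9.6]
-42 48 [11.2 14.  16.3] [-12.7  -0.4   9.7]
-36 45 [ 9.8 12.9 16.1] [-12.5  -2.    9.7]
-30 51 [ 8.4 11.1 13.5] [-12.1  -1.4   9.8]
-24 33 [ 8.3 10.4 12.8] [-13.3  -2.3  10.2]
-18 3 [13.2 14.2 15. ] [-9.3 -4.7  0.9]
-12 41 [13.4 15.2 17.2] [-12.3  -1.2   9.4]
-6 14 [13.6 15.1 16.2] [-13.1  -8.7   7.2]
0 8 [14.4 15.  16.5] [-13.6 -11.7  -9. ]
6 4 [14.5 15.5 16.6] [-12.  -11.3  -9.8]
12 4 [14.6 15.5 16.4] [-12.9 -12.2 -11.5]
18 3 [14.9 15.7 15.8] [-12.7 -12.3 -10.9]
-56.492314400093726
```

Request:
move_arm(
  moves=[
    [0,0.059,0,0,0,0,0],
    [0,0,0,0,0,0,0],
    [0,0,0,0,0,0,0],
  ],
)

```text
t: 13.85
ee_pos: [0.4846, 0.2458, 0.2334]
eef_rot: [0.55, -0.446, 0.445, -0.549]
force: [-0.3, -0.4, -0.5]
gripper_width: 0.302
```

Run:
```python
from h import *
plan([.4982,-.1527,.2335],11.8)
```

```text
TCP [0.4846 0.2458 0.2334] yaw 11.92 tilt [-1.4e-03 -2.0e-04 -1.0e+00] j6 [0.402 0.266 1.499 0.    1.378 0.194] F [-0.29 -0.36 -0.5 ] w 28.429748053168513 t 13.85
turn [ 0.0014  0.0022 -0.0001] shift pre [ 3.928e+02 -1.000e-01 -6.900e+01] shift post [ 3.929e+02 -1.000e-01 -6.820e+01]
```

Request:
move_arm(
  moves=[
    [0,0.002,0,20,0,-3.4,0],
    [0,0,0,39.3,0,-6.85,0],
    [0,0,0,39.3,0,-6.85,0],
    [0,0,0,39.3,0,-6.85,0],
    [0,0,0,39.3,0,-6.85,0],
    [0,0,0,39.3,0,-6.85,0],
    [0,0,0,39.3,0,-6.85,0],
    [0,0,0,39.3,0,-6.85,0],
    [0,0,0,39.3,0,-6.85,0],
    [0,0,0,39.3,0,-6.85,0],
    [0,0,0,19.2,0,-3.3,0],
    [0,0,0,0,0,0,0],
  ],
)

```text
t: 15.05
ee_pos: [0.4974, -0.1547, 0.2334]
eef_rot: [0.548, -0.447, 0.446, -0.548]
force: [0.6, 0.3, -0.7]
gripper_width: 0.3
```

Request:
move_arm(
  moves=[
    [0,0,0,0,0,0,0],
    [0,0,0,0,0,0,0],
    [0,0,0,0,0,0,0],
  ],
)

```text
t: 15.35
ee_pos: [0.4978, -0.1517, 0.234]
eef_rot: [-0.549, 0.446, -0.446, 0.549]
force: [0.7, 0.6, -1.0]
gripper_width: 0.301
```

Run:
```python
from h import *
plan([.4982,-.1527,.2335],11.8)
s,D=grab_frame("scene");t=grab_frame("top")[0]
cv2.imwrite("pics/s7.png",s);cv2.imwrite("pics/t7.png",t)
cv2.imwrite("pics/k7.png",np.hstack([cv2.resize(s[110:260,220:340],(400,500)),cv2.resize(t[220:320,320:400],(400,500))]))
h=cv2.cvtColor(s,cv2.COLOR_BGR2HSV); m=np.zeros(D.shape,bool); m[100:210,250:330]=1; m&=(h[...,0]<16)&(h[...,1]>140)
X,uv=pts("scene",D,m); o=observe()["ee_pos"]; 
ax=np.array([np.cos(np.radians(11.8)),np.sin(np.radians(11.8)),0]); ay=np.array([-ax[1],ax[0],0])
Y=np.c_[(X-o)@ax,(X-o)@ay,X[:,2]-o[2]]*1000
for lo in range(-66,-10,6):
    k=(Y[:,2]>=lo)&(Y[:,2]<lo+6)
    if k.sum(): print(lo,k.sum(),np.percentile(Y[k,0],[5,50,95]).round(1),np.percentile(Y[k,1],[3,50,97]).round(1))
```

```text
TCP [ 0.4978 -0.1517  0.234 ] yaw 11.82 tilt [-3.e-04  3.e-04 -1.e+00] j6 [-0.366  0.212  1.564  0.     1.366 -0.573] F [ 0.72  0.57 -1.05] w 28.319694153109467 t 15.35
turn [ 0.0002  0.0003 -0.0003] shift pre [1.1 0.5 0.2] shift post [1.1 0.5 0.2]
-60 4 [13.5 15.8 18.7] [-9.9  8.7 11.1]
-54 38 [-13.3  17.   19.1] [-11.6   1.   12.4]
-48 42 [-12.2  15.5  18.7] [-10.2   4.3  11.2]
-42 47 [-10.7  13.3  16.4] [-12.    1.7  11.2]
-36 44 [-9.8 11.7 14.6] [-13.    3.5  11.6]
-30 37 [ 8.9 11.2 13.8] [-11.4  -0.9  12.4]
-24 32 [ 8.   9.9 13.3] [-10.8   1.4  11.2]
-18 9 [-5.5  7.6 12.7] [ 4.7 11.1 12.4]
-12 65 [-11.3   8.8  16.7] [-8.8  4.4 12. ]
```

View pics/k7.png

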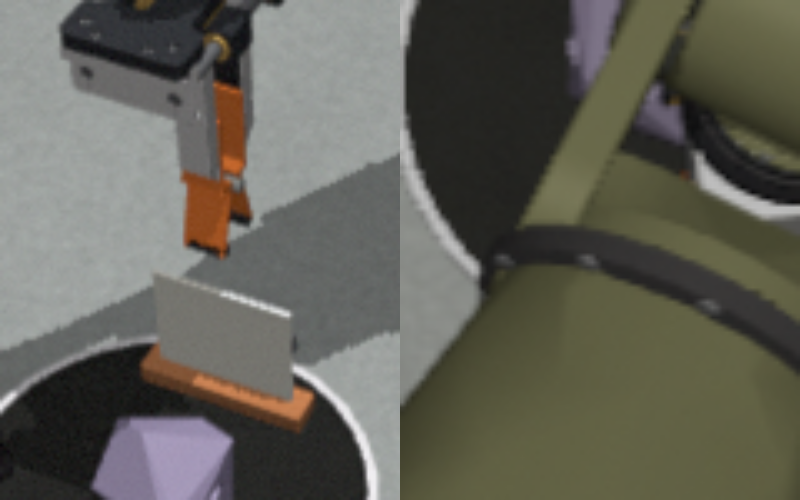

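The left panel shows the clip open and upright (215,215) above the card's top edge (222,295). I descend, correcting by 2 mm.

Request:
move_arm(
  moves=[
    [0,0,0,1.9,15,0.3,0],
    [0,0,0,0,15,0,0],
    [0,0,0,0,12,0,0],
    [0,0,0,0,0,0,0],
    [0,0,0,0,0,0,0],
    [0,0,0,0,0,0,0],
  ],
)

```text
t: 16.05
ee_pos: [0.4986, -0.1545, 0.1927]
eef_rot: [-0.548, 0.446, -0.447, 0.549]
force: [0.1, 0.0, -0.8]
gripper_width: 0.301
```

Run:
```python
from h import *
plan([.4984,-.1537,.1565],11.8)
s,D=grab_frame("scene")
cv2.imwrite("pics/k8.png",cv2.resize(s[140:240,240:340],(600,600)))
```

```text
TCP [ 0.4986 -0.1545  0.1927] yaw 11.73 tilt [ 6.e-04 -2.e-04 -1.e+00] j6 [-0.371  0.248  1.617  0.     1.276 -0.575] F [ 0.07  0.02 -0.76] w 28.249416357988714 t 16.05
turn [-0.0006 -0.0012  0.0003] shift pre [-0.9 36.2 -0.1] shift post [-0.8 36.2 -0.1]
```

View pics/k8.png

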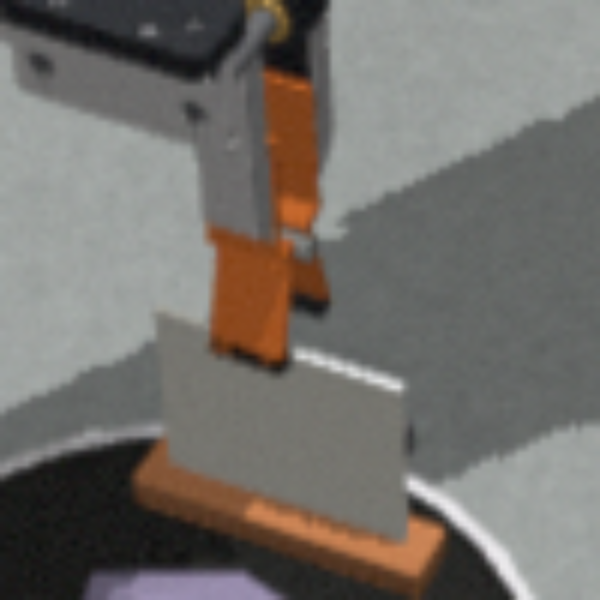

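Run:
```python
from h import *
c=np.array([.4985,-.1539]);a=np.radians(11.8);ax=np.array([np.cos(a),np.sin(a)]);ay=np.array([-ax[1],ax[0]])
for dx in(17,14,-12,-16):
  for dy in(-13,0,13):
    for z in (.1345,):
      print(dx,dy,((proj("scene",[[*(c+ax*dx/1e3+ay*dy/1e3),z]])[0]-[240,140])*6+3).round(0))
print(((proj("scene",[[*(c+ay*d),.126] for d in(-.045,0,.045)])-[240,140])*6+3).round())
```

```text
17 -13 [218. 352.]
17 0 [253. 364.]
17 13 [289. 377.]
14 -13 [222. 346.]
14 0 [258. 358.]
14 13 [293. 370.]
-12 -13 [259. 295.]
-12 0 [294. 307.]
-12 13 [330. 318.]
-16 -13 [265. 287.]
-16 0 [300. 299.]
-16 13 [335. 310.]
[[158. 308.]
 [279. 349.]
 [402. 390.]]
```

The crop shows one jaw on each side of the card's top edge, about 1 mm off middle. I finish the descent.

Request:
move_arm(
  moves=[
    [0,0,0,-1.3,10,0,0],
    [0,0,0,0,10,0,0],
    [0,0,0,0,10,0,0],
    [0,0,0,0,6,0,0],
    [0,0,0,0,0,0,0],
    [0,0,0,0,0,0,0],
    [0,0,0,0,0,0,0],
    [0,0,0,0,0,0,0],
  ],
)

```text
t: 16.9
ee_pos: [0.4982, -0.1532, 0.1563]
eef_rot: [-0.548, 0.446, -0.446, 0.548]
force: [-0.1, 0.3, -0.9]
gripper_width: 0.298
```

Run:
```python
from h import *
plan([.4984,-.1537,.1565],11.8)
s,D=grab_frame("scene"); t=grab_frame("top")[0]
cv2.imwrite("pics/k9.png",np.hstack([cv2.resize(s[140:340,185:345],(480,600)),cv2.resize(t[150:320,300:400],(320,600))]))
cv2.imwrite("pics/k9b.png",cv2.resize(s[150:250,240:340],(600,600),interpolation=cv2.INTER_CUBIC))
```

```text
TCP [ 0.4982 -0.1532  0.1563] yaw 11.72 tilt [ 2.e-04  1.e-04 -1.e+00] j6 [-0.369  0.283  1.662  0.     1.197 -0.573] F [-0.09  0.29 -0.92] w 27.968910558281713 t 16.9
turn [-0.0002 -0.0014 -0.    ] shift pre [ 0.5 -0.2  0.1] shift post [ 0.5 -0.2  0.1]
```

View pics/k9.png

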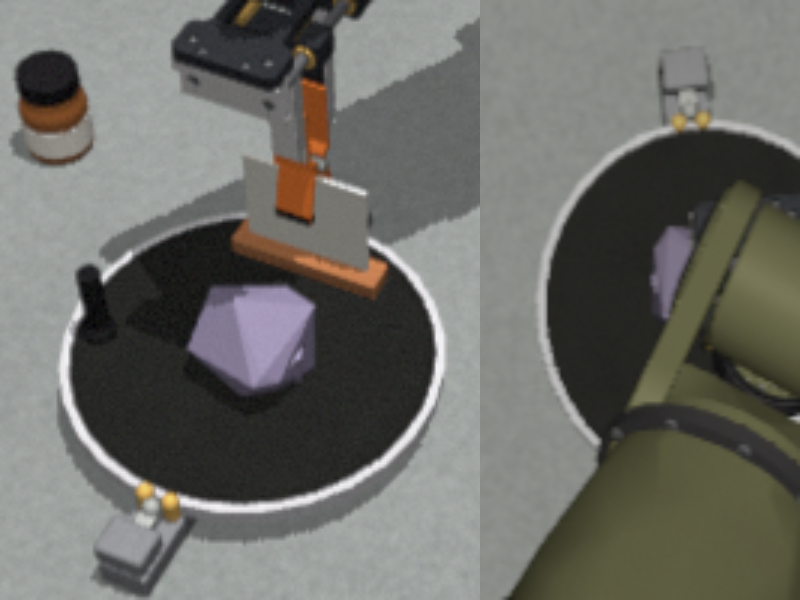

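View pics/k9b.png

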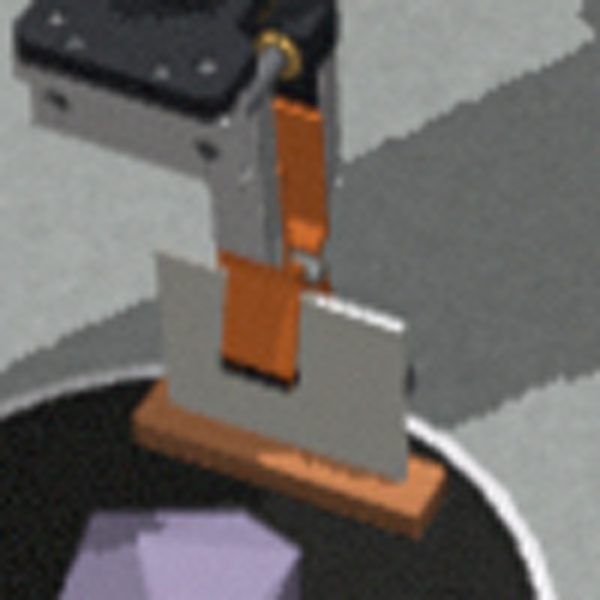

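Run:
```python
from h import *
c=np.array([.4983,-.1537]);a=np.radians(11.8);ax=np.array([np.cos(a),np.sin(a)]);ay=np.array([-ax[1],ax[0]])
for dx in(17,15):
  for z in (.095,.0985,.102): print(dx,z,((proj("scene",[[*(c+ax*dx/1e3+ay*dy/1e3),z] for dy in (-13,13)])-[240,150])*6+3).round(0))
o=observe();print(o["gripper_width"]*94,o["force"],o["t"])
```

```text
17 0.095 [[226. 375.]
 [296. 400.]]
17 0.0985 [[225. 368.]
 [295. 392.]]
17 0.102 [[225. 361.]
 [295. 385.]]
15 0.095 [[229. 371.]
 [298. 396.]]
15 0.0985 [[228. 364.]
 [298. 388.]]
15 0.102 [[227. 357.]
 [297. 381.]]
28.459905524984418 [-0.09055219 -0.28800003 -0.96711558] 17.0
```

```bash
python3 -c "
from workcell import ticket; print(ticket.hand_in())"
```

```text
the job is handed in; nothing more can be done
None
```

I turned the turntable to its detent by the knob post, then took the larger orange clip off its stand. It was handed in at about 17 s, held open and upright astride the middle of the card's top edge.

**Turntable:** after I released the post, the pictures showed the roller between the two brass pins and the white line meeting the red pointer. In the last picture the roller was still between the pins. The arm hid the line and pointer in that last top view.

**Clip:**
- **Opening:** the fingers read about 28.4 mm, against 29 mm for the levers squeezed fully parallel.
- **Depth and centring:** by the scene camera, the jaw tips are about 27 mm below the card's top edge. The clip is within about 1 mm of the middle.
- **Clearance:** the jaws should stand about 7 mm off the card on each side, worked out from the clip's dimensions. I could not see the far jaw directly once it was behind the card. The wrist force stayed at about 1 N, which fits with nothing touching.

**Disagreements:**
- While I squeezed the clip on its stand, the wrist force rose to about 30 N (27 N up, 16 N sideways) and the fingers stalled at 31.4 mm. A 4 mm lift freed it.
- The two cameras differed by about 2 mm on the turntable's centre, and I used the mean.

I never reached for the tray, the loose rock, the jar or the other clips.

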